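# Press a capsule cap home with bench-mounted locking pliers

## Task

The sample capsule in the jaws of the bench-mounted locking pliers still has its blue cap standing proud. Press the cap fully home with the pliers: squeeze the moving handle in until it snaps over centre and stays locked when you let go, then pull the orange release lever to unlock the pliers so that they spring fully open again. Stop as soon as the handle has snapped over and force nothing (about 20 N is plenty, 30 N too much); do not touch the cap yourself, and leave the things standing around the pliers where they are.

Things in the scene. Friction and masses are not known exactly. Their poses are not given: they have to be found in the camera images.
- pliers: Steel locking pliers held level on a grey base plate 160x90x10 mm, bolted down, immovable. Origin on the bench; x from the handles (-x) to the jaws (+x), y to the moving-handle side, z up. The handle pivot is at x 0, y 14, the capsule at x 88 mm. Beside the moving handle's outer face and around the lever tab 60 mm are free of other things taller than 70 mm.
- handle_pivot (a point): Vertical hinge axis of the moving handle, at x = 0, y = 14, z = 80 mm of the pliers; fixed.
- moving_handle (a joint): Moving handle angle (rad): 0 open (as found), grows as its outer face is pressed to -y; at 0.27 it would lie parallel to x. A spring resists, up to about 15 to 20 N at the grip, then the force falls away at dead centre and it snaps about 0.03 on, to a rigid stop, and stays. It locks anywhere from 0.14 to 0.26, as a screw was last set: feel for it. Over 30 N of finger force damages it.
- handle_grip (a point): Grip point of the moving handle: on its outer face, mid height (z = 80 mm), 110 mm from its pivot. The bar is straight, 12 mm thick, 20 mm tall (z 70 to 90), dark with a black sleeve, ends 120 mm from the pivot. Pressing it alone is enough, the fixed handle need not be held. Site axes as the handle: -x towards its end, +y outwards.
- fixed_handle (a point): A point on the middle line of the fixed handle (12 mm thick, 20 mm tall, parallel to the pliers' x, at y = -14 mm); it ends at x = -120 mm, then a screw with a 16 mm round knob to x = -136 mm. Between the handles a steel post rises to z = 106 mm at x = -79 to -96 mm.
- release_lever (a joint): Angle of the orange lever relative to the moving handle, on top of which it lies (rad): 0 at rest, grows as its tab is pulled outwards (+y, away from the fixed handle), 0.8 at most; a weak spring returns it. When locked: 0.05 to 0.15 rad free, then its nose bears on the post and levers the handle off its stop (2 to 10 N); at 0.12 to 0.4 rad the handle springs open to +y, taking the lever along.
- lever_pivot (a point): Vertical hinge axis of the release lever, on the moving handle's centre line, 99 mm from the handle pivot, z = 94.5 mm.
- lever_tab (a point): Centre of the upright orange tab at the lever's tail: 10 mm thick (across, y), 20 mm long, z = 92 to 120 mm, this point at z = 109 mm, 77 mm from the lever pivot, 176 mm from the handle pivot, beyond both handle ends; only the bench is below it. Pinch it across its 10 mm, or push it from its -y face.
- capsule_cap (a joint): Travel of the blue ribbed cap (30 mm wide, 13 mm thick) onto the capsule (m): 0 to 0.002 at the start, over 0.005 counts as home, 0.006 at most. Slides stiffly along the pliers' y, pressed to -y by the sprung pad of the moving jaw as the handle is squeezed; stays where it is left. Locking the pliers brings it home.
- capsule (a point): Centre of the amber sample capsule (28 mm wide, axis along the pliers' y) fixed in the nest between the jaws, 80 mm above the bench. Jaws reach z = 95 mm.
- beaker: Small clear beaker, 53 mm wide, 67 mm tall, origin under its centre; a bystander, loose.
- reagent: Small brown bottle with black cap, 48 mm wide, 90 mm tall, origin under its centre; a bystander, loose.
- petri_dish: Flat round dish with pink filling, 62 mm wide, 15 mm tall, origin under its centre; a bystander, loose.

How it is judged:
By the outcome, as a careful person would: the job done as asked, in the order asked, and still so for the second after the job is handed in, with the robot touching nothing.
It also fails if it takes over 59 s, if anything falls off the work surface, if the arm or the gripper's body presses on something with over 40 N, if the wrist force passes 120 N, or if a joint passes its speed limit or range.

## Robot

A 6-joint arm with a two-finger parallel gripper is mounted at the origin on a cart in front of the work surface, level with it; the furniture and walls round the work are solid. World frame = base frame: x ahead of the robot, y to its left, z up, the work surface at z = 0. Lengths are in m, angles in rad, forces in N, time in s.
With the tool pointing down it reaches from about 0.35 to 0.875 m from the base axis. Payload 15.5 kg.
Tool frame: the origin (TCP) lies at the very end of the fingers, on their centre line; the grasp point (between the pads) lies env.hold_point_z behind it (env.hold_point_z is the distance from the TCP to the grasp point, in m); z points along the fingers, x is the direction in which the jaws open and shut, and the axes are right-handed (so a half turn about z gives the same grasp; the last joint's range is limited). The gripper opens to 85 mm and grips with 20 to 120 N. Pads are 22 mm wide; open, the fingers measure 114 mm over their backs; the gripper's body (76 mm by 85 mm) begins 54 mm behind the grasp point. The pads swing forward as they close: fully open they stand 13 mm farther back than shut.
Start: joints at [-1.224, 0.494, 1.345, -0, 1.302, -0.096], TCP at [0.267, -0.565, 0.231] pointing down, gripper open.
Joint ranges: [-2.91, 2.91], [-0.82, 2.16], [0.22, 2.67], [-1.22, 4.37], [0.12, 2.79], [-3.08, 3.08]. Speed limits (rad/s): [1.89, 1.89, 2.57, 3.01, 3.01, 3.01].

## Interface

Orientations are given as a rotation vector (axis times angle).
In Python, from cell import env gives the robot as it stands.
- The arm moves only by the shell command python3 -m creep 'ROWS' [FORCE]. ROWS is JSON, a list that holds one entry, the list of rows, each a list of 7 numbers: the closure, from -1 (fully open) to 1 (shut), so that 0 is half open, then the shift along the tool's x, y, z in mm, then the turn, a rotation vector about the tool's x, y, z in rad. In form: [[[fingers, x, y, z, rx, ry, rz], ...]]. A call has 1 to 12 rows; each row shifts and turns the commanded pose from where the row before left it, along the tool's axes as they then stand; what a row does not reach is not made up. A row lasts 1/10 s, in which the tool goes at most 50 mm and 8.59 degrees, less where a joint would pass 70% of its speed; a pose out of reach is approached as far as the arm can. A call with a gripper value outside its range is refused whole. The fingers move at their own pace and stop on an object; FORCE is the grip in N (left out, the last holds). Time passes only in rows, so rows that do not move let the fingers close. It gives the time, the measured TCP pose, the force and the opening at its end, in the units of the state.
- env.get_obs(): the state, without advancing time (a new reading comes with each control period).
- env.read_camera(name): name is "scene" or "top" or "wrist"; returns a dict with "color" (384x512x3 uint8, red, green, blue), "depth" (384x512 float32, m along the optical axis (not along the pixel's ray), 0 where there is no reading), "mtx" (3x3 intrinsics, pixels), "world_from_camera" (4x4, takes a point from camera to world coordinates). Camera axes: x right, y down, z forward; pixel columns grow to the right and rows downward; lengths in m; the calibration is good to about 2 mm. A picture is of the moment at which its call begins.
- env.hand_in(): hands the job in, once; it reports no verdict.
Trained networks look in the newest picture that a camera, given by its name, has taken for a name from the list of things; names that differ only in an ending like _2 or _b are one class to them, and where a whole thing is asked for, a point or a joint stands for the part that bears it (a point fixed in the world has none). Each returns a list of dicts, best first, with "p" (0 to 1); they miss things now and then, are a little off and sometimes report something else, mostly with a low value. They report only what shows in the picture. A call takes as long as a camera call.
- env.boxes_of(camera, thing): "location" ([x, y, z] in m, in world coordinates, good to about 4 mm: the middle of the surface that is visible of it).
- env.masks_of(camera, thing): "region" (384x512 bool, what is visible of it).
The state is a dict: "time_s": time; "joints": joint angles; "joint_vel": joint speeds; "tau": joint torques, N m; "tcp_pos": TCP position; "tcp_rot": TCP orientation; "contact_force": force on the tool from outside, world axes, zero at the start; "wrist_torque": the same for the moment, N m; "finger_gap": finger opening in m.
Only numpy, scipy, OpenCV 4.12 (cv2) and the standard library are available. Lean on these libraries where they do the work, as an engineer would, in place of code of your own. Each camera call takes 0.05 s, during which the arm holds its last target. There are 200 camera calls.

## Working session

There is one attempt and no reset: what is moved stays moved. The work goes in short steps, Python scripts to look and compute and a shell command to move; the robot and the scene stay as the last step left them, time stands still between calls to the robot, and variables do not carry over. Pictures are saved under pics/ and viewed, about 8 in all and at most 12, crops included, and the job is handed in when it is done.

```bash
mkdir -p pics; ls
cat > h.py <<'E'
from cell import env
import numpy as np, cv2
from scipy.spatial.transform import Rotation as R
def px2w(c,u,v,d=None):
    d=c['depth'][int(v),int(u)] if d is None else d
    p=np.linalg.inv(c['mtx'])@[u,v,1]*d
    return (c['world_from_camera']@np.r_[p,1])[:3]
def proj(c,p):
    q=np.linalg.inv(c['world_from_camera'])@np.r_[p,1]; q=c['mtx']@q[:3]; return q[:2]/q[2]
def save(n,im,s=1):
    cv2.imwrite('pics/'+n,cv2.resize(cv2.cvtColor(im,cv2.COLOR_RGB2BGR),None,fx=s,fy=s,interpolation=cv2.INTER_CUBIC))
E
python3 - <<'E'
from h import *
np.set_printoptions(precision=4,suppress=True)
print(env.hold_point_z, env.get_obs())
for n in ['top','scene']:
    c=env.read_camera(n); save(n+'0.png',c['color'],1.5 if n=='top' else 1)
    print(n,c['world_from_camera'][:3])
    for t in ['pliers','moving_handle','handle_grip','fixed_handle','release_lever','lever_tab','lever_pivot','handle_pivot','capsule','capsule_cap','beaker','reagent','petri_dish']:
        try: print(t,[(round(b['p'],2),np.round(b['location'],4)) for b in env.boxes_of(n,t)[:2]])
        except Exception as e: print(t,e)
E
```

```text
pics
0.0187 {'time_s': 0.0, 'joints': array([-1.2245,  0.4942,  1.3462, -0.    ,  1.3025, -0.0955]), 'joint_vel': array([-0.0001, -0.0004,  0.0014, -0.0004, -0.0009,  0.0016]), 'tau': array([  0.0036, -88.2146, -38.3875,  -0.0001,   0.0096,   0.0001]), 'tcp_pos': array([ 0.2671, -0.5646,  0.2307]), 'tcp_rot': array([-2.6536,  1.6803,  0.0016]), 'contact_force': array([0.2677, 0.838 , 0.6176]), 'wrist_torque': array([-0.0281,  0.0163, -0.0232]), 'finger_gap': 0.08513330915546172}
top [[-0.0119 -0.9887  0.1494  0.4705]
 [-0.9993  0.0064 -0.0371  0.0956]
 [ 0.0358 -0.1498 -0.9881  1.0537]]
pliers [(0.81, array([0.6113, 0.0937, 0.0807]))]
moving_handle [(0.56, array([0.6133, 0.0953, 0.0824]))]
handle_grip [(0.68, array([0.5208, 0.1129, 0.0941])), (0.63, array([0.6691, 0.2464, 0.0153]))]
fixed_handle [(0.88, array([0.6092, 0.0934, 0.0819]))]
release_lever [(0.64, array([0.4787, 0.1236, 0.0983]))]
lever_tab [(0.77, array([0.4787, 0.1209, 0.0986]))]
lever_pivot [(0.55, array([0.5255, 0.1163, 0.0882]))]
handle_pivot [(0.57, array([0.6055, 0.0924, 0.0877]))]
capsule [(0.75, array([0.6035, 0.0
[... 610 characters left out ...]
_grip [(0.85, array([0.5205, 0.1198, 0.0885]))]
fixed_handle [(0.69, array([0.6036, 0.1106, 0.0778])), (0.54, array([0.5198, 0.1219, 0.0893]))]
release_lever [(0.74, array([0.4655, 0.1228, 0.0945]))]
lever_tab [(0.81, array([0.4648, 0.1258, 0.0948])), (0.44, array([0.5225, 0.1203, 0.0951]))]
lever_pivot [(0.96, array([0.5207, 0.1167, 0.0889]))]
handle_pivot [(0.81, array([0.6015, 0.114 , 0.0791]))]
capsule [(0.6, array([0.5988, 0.109 , 0.08  ]))]
capsule_cap [(0.68, array([0.6868, 0.1206, 0.0892]))]
beaker [(0.62, array([0.5318, 0.2919, 0.0386]))]
reagent [(0.69, array([ 0.6968, -0.0213,  0.0582]))]
petri_dish [(0.68, array([0.659 , 0.2517, 0.0158])), (0.23, array([0.5215, 0.1207, 0.0919]))]
```

View pics/top0.png

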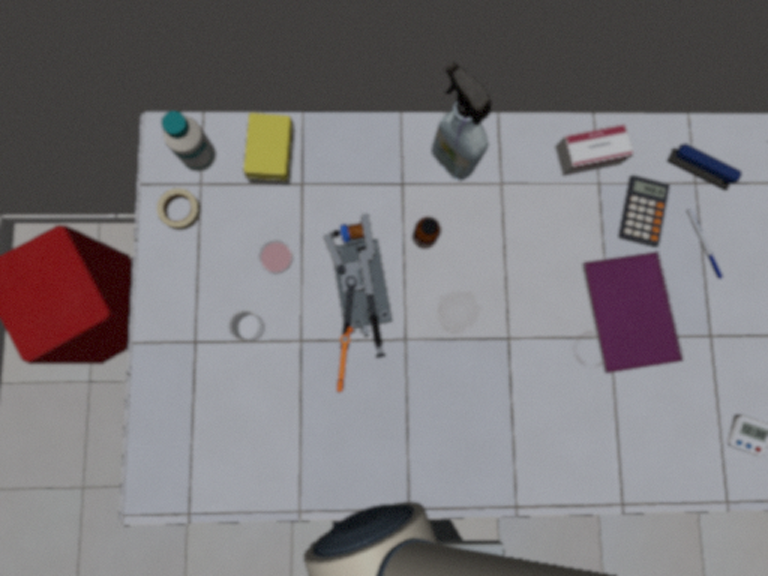

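View pics/scene0.png

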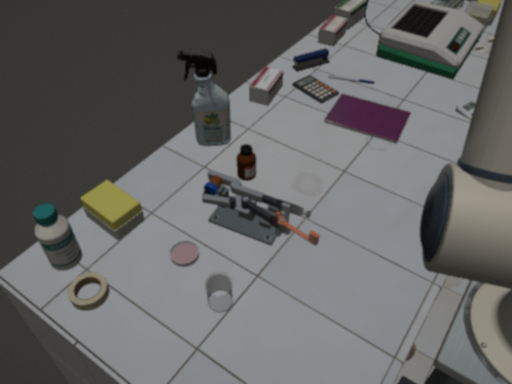

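The top picture shows the pliers at about (355,290), with the moving handle on the left (+y), the orange lever tab at about (340,388), the reagent at (427,232), the petri dish at (277,257) and the beaker at (248,326). The scene view agrees. Next I move the wrist camera over them.

```bash
python3 -m creep '[[[1,-34,-32,-4,0,0,0],[1,-34,-32,-4,0,0,0],[1,-34,-32,-4,0,0,0],[1,-34,-32,-4,0,0,0],[1,-34,-32,-4,0,0,0],[1,-34,-32,-4,0,0,0],[1,-34,-32,-4,0,0,0],[1,-34,-32,-4,0,0,0],[1,-34,-32,-4,0,0,0],[1,-34,-32,-4,0,0,0],[1,-34,-32,-4,0,0,0],[1,-34,-32,-4,0,0,0]]]'
```

```text
time_s: 2.6
tcp_pos: [0.4402, -0.0301, 0.2797]
tcp_rot: [-2.654, 1.681, -0.001]
contact_force: [1.1, -0.6, 0.8]
finger_gap: -0.0
```

```bash
python3 -m creep '[[[1,-34,-32,0,0,0,0],[1,-34,-32,0,0,0,0],[1,0,0,0,0,0,0.12],[1,0,0,0,0,0,0.12],[1,0,0,0,0,0,0.12],[1,0,0,0,0,0,0]]]'
python3 - <<'E'
from h import *
np.set_printoptions(precision=4,suppress=True)
o=env.get_obs();print(o['tcp_pos'],R.from_rotvec(o['tcp_rot']).as_matrix(),o['finger_gap'],o['contact_force'],o['joints'])
c=env.read_camera('wrist'); save('w1.png',c['color'],1.5); print(c['world_from_camera'])
E
```

```text
time_s: 3.2
tcp_pos: [0.4687, 0.057, 0.2793]
tcp_rot: [-2.308, 2.131, -0.0]
contact_force: [0.0, -0.0, 0.9]
finger_gap: 0.0001
[0.4687 0.057  0.2793] [[ 0.0797 -0.9968  0.0001]
 [-0.9968 -0.0797 -0.    ]
 [ 0.     -0.0001 -1.    ]] 9.52759369411012e-05 [ 0.0341 -0.0244  0.9336] [-0.0055  0.2266  1.636  -0.      1.2789  1.4855]
[[ 0.0795 -0.9596 -0.2699  0.5363]
 [-0.9968 -0.0765 -0.0214  0.0625]
 [-0.0001  0.2707 -0.9627  0.4216]
 [ 0.      0.      0.      1.    ]]
```

View pics/w1.png

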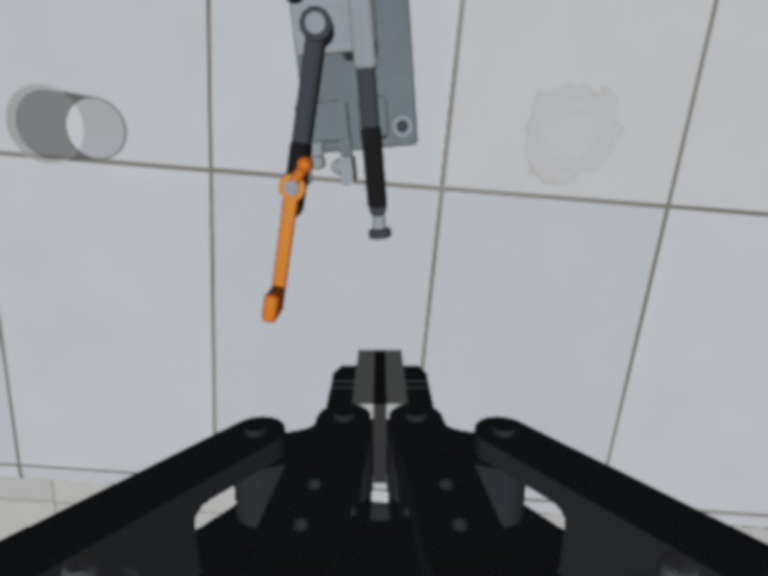

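The wrist picture (1.5x) shows the handle pivot at (315,22), lever pivot at (290,187), tab at (271,303), fixed-handle knob at (380,233) and beaker at (97,128).

```bash
cat >> h.py <<'E'
def onz(c,u,v,z):
    T=c['world_from_camera']; r=T[:3,:3]@np.linalg.inv(c['mtx'])@[u,v,1]
    return T[:3,3]+r*(z-T[2,3])/r[2]
E
python3 - <<'E'
from h import *
np.set_printoptions(precision=4,suppress=True)
c=env.read_camera('wrist')
for n,u,v,z in [('hp',315,22,.095),('lp',290,187,.0995),('tabtop',272,293,.12),('fixa',366,70,.09),('fixb',377,205,.09),('knob',380,236,.088),('hand',305,100,.09)]:
    u/=1.5;v/=1.5
    print(n,px2w(c,u,v),onz(c,u,v,z))
for t in ['lever_tab','lever_pivot','handle_grip','handle_pivot','beaker','fixed_handle']:
    print(t,[(round(b['p'],2),np.round(b['location'],4)) for b in env.boxes_of('wrist',t)[:1]])
m=env.masks_of('wrist','release_lever')[0]['region']
hsv=cv2.cvtColor(c['color'],cv2.COLOR_RGB2HSV); o=(hsv[...,0]<18)&(hsv[...,1]>150)&(hsv[...,2]>80)
v,u=np.nonzero(o&(c['depth']>0)); P=np.array([px2w(c,a,b) for a,b in zip(u,v)])
for lo in np.arange(P[:,0].min(),P[:,0].max(),.008):
    s=P[(P[:,0]>=lo)&(P[:,0]<lo+.008)]; 
    if len(s): print(round(lo,4),len(s),s[:,1].min(),s[:,1].max(),np.percentile(s[:,2],[5,50,95]))
E
```

```text
hp [0.608  0.1077 0.0925] [0.6075 0.1073 0.095 ]
lp [0.5096 0.1181 0.0992] [0.5096 0.1181 0.0995]
tabtop [0.4426 0.1246 0.1157] [0.4439 0.1237 0.12  ]
fixa [0.5842 0.075  0.091 ] [0.5843 0.0751 0.09  ]
fixb [0.5019 0.0614 0.0901] [0.5019 0.0614 0.09  ]
knob [0.481  0.0576 0.0882] [0.4809 0.0576 0.088 ]
hand [0.5637 0.1122 0.0899] [0.5636 0.1122 0.09  ]
lever_tab [(0.59, array([0.4793, 0.1198, 0.0988]))]
lever_pivot [(0.81, array([0.5338, 0.1125, 0.0935]))]
handle_grip [(0.75, array([0.5337, 0.1127, 0.0923]))]
handle_pivot [(0.98, array([0.5703, 0.0926, 0.0771]))]
beaker []
fixed_handle []
0.4258 64 0.12122246772743045 0.12947235148685632 [0.1135 0.1193 0.1205]
0.4338 90 0.12063354029411541 0.1289700539325815 [0.1078 0.119  0.1206]
0.4418 94 0.12071444416108698 0.12792231447065722 [0.0954 0.0977 0.1188]
0.4498 55 0.11994952695558242 0.1272113028679473 [0.0954 0.0966 0.0978]
0.4578 54 0.11909344760938947 0.12635359575474195 [0.0956 0.0968 0.0984]
0.4658 59 0.11783512174956928 0.1255515855327663 [0.0956 0.0965 0.0978]
0.4738 60 0.11694660290071958 0.12488718317734418 [0.0955 0.0968 0.0981]
0.4818 60 0.11625160625163893 0.12413530852493401 [0.0956 0.0967 0.0977]
0.4898 74 0.1146637375588795 0.12322010927453321 [0.0896 0.0965 0.0979]
0.4978 73 0.11082160503469903 0.12268061973528557 [0.0895 0.0965 0.0979]
0.5058 35 0.10996666714907294 0.12487104844460514 [0.0938 0.0965 0.0975]
0.5138 93 0.10691666627655531 0.1237853429065604 [0.0886 0.0985 0.1031]
0.5218 85 0.10514957426139443 0.11659756456509504 [0.0905 0.1036 0.1055]
```

```bash
python3 -m creep '[[[1,-34,-12,0,0,0,0],[1,-34,-12,0,0,0,0],[1,-33,-11,0,0,0,0],[1,0,0,40,0,0,0],[1,0,0,40,0,0,0],[1,0,0,40,0,0,0],[1,0,0,40,0,0,0],[1,0,0,30,0,0,0],[1,0,0,22,0,0,0],[1,0,0,0,0,0,0]]]'
python3 - <<'E'
from h import *
c=env.read_camera('wrist'); save('w2.png',c['color'],1.5)
print(env.get_obs()['tcp_pos'],env.get_obs()['contact_force'])
E
```

```text
time_s: 4.65
tcp_pos: [0.4938, 0.16, 0.065]
tcp_rot: [2.308, -2.126, -0.004]
contact_force: [1.4, 0.2, 1.2]
finger_gap: -0.0002
[0.49472474 0.1602155  0.06656934] [ 0.76417277 -0.07644659 -0.51592036]
```

View pics/w2.png

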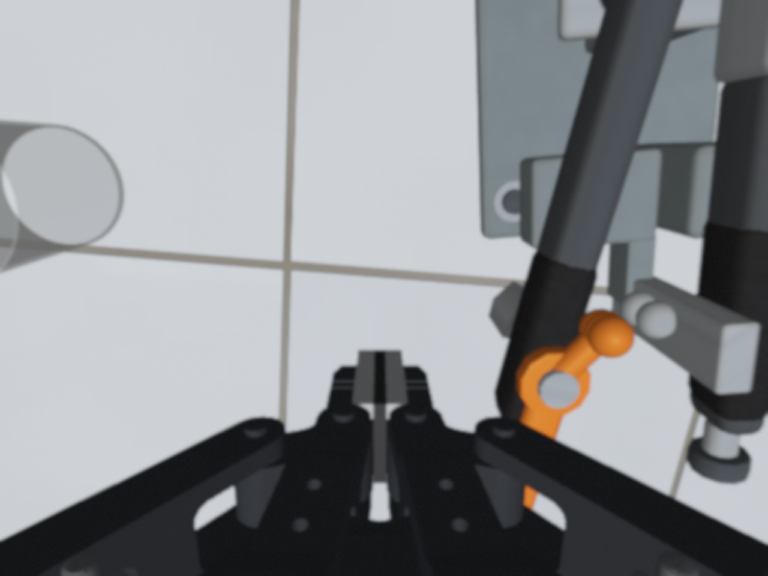

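The picture shows the closed fingers standing clear, left of the moving handle's sleeve end (520,360), with the beaker at the far left. Next I feel for contact.

```bash
python3 -m creep '[[[1,8,0,0,0,0,0],[1,7,0,0,0,0,0],[1,2,0,0,0,0,0],[1,2,0,0,0,0,0],[1,0,0,0,0,0,0]]]'; python3 -m creep '[[[1,2,0,0,0,0,0],[1,2,0,0,0,0,0],[1,0,0,0,0,0,0]]]'; python3 -m creep '[[[1,2,0,0,0,0,0],[1,1,0,0,0,0,0],[1,0,0,0,0,0,0]]]'
```

```text
time_s: 5.2
tcp_pos: [0.4971, 0.1412, 0.0677]
tcp_rot: [-2.31, 2.129, -0.001]
contact_force: [-0.1, -0.9, -0.1]
finger_gap: -0.0
time_s: 5.5
tcp_pos: [0.4969, 0.1376, 0.0673]
tcp_rot: [2.31, -2.129, -0.001]
contact_force: [-2.6, 4.1, 1.7]
finger_gap: -0.0003
time_s: 5.8
tcp_pos: [0.4968, 0.1348, 0.0672]
tcp_rot: [2.31, -2.129, -0.002]
contact_force: [-5.6, 6.6, 2.9]
finger_gap: -0.0003
```

```bash
python3 -m creep '[[[1,1.5,0.5,0,0,0,0],[1,1.5,0.5,0,0,0,0],[1,0,0,0,0,0,0]]]'; python3 -m creep '[[[1,1.5,0.3,0,0,0,0],[1,1,0.2,0,0,0,0],[1,0,0,0,0,0,0]]]'
```

```text
time_s: 6.1
tcp_pos: [0.4963, 0.1319, 0.0673]
tcp_rot: [-2.31, 2.129, 0.001]
contact_force: [-3.5, 8.1, 3.6]
finger_gap: 0.0
time_s: 6.4
tcp_pos: [0.4961, 0.1298, 0.0673]
tcp_rot: [-2.31, 2.129, 0.002]
contact_force: [-3.2, 12.1, 4.2]
finger_gap: -0.0003
```

```bash
for i in 1; do python3 -m creep '[[[1,1,0.2,0,0,0,0],[1,0,0,0,0,0,0]]]'; python3 -m creep '[[[1,1,0.2,0,0,0,0],[1,0,0,0,0,0,0]]]'; done
```

```text
time_s: 6.6
tcp_pos: [0.496, 0.1287, 0.0673]
tcp_rot: [-2.31, 2.129, 0.002]
contact_force: [-2.5, 10.7, 3.0]
finger_gap: -0.0001
time_s: 6.8
tcp_pos: [0.4959, 0.1276, 0.0674]
tcp_rot: [-2.31, 2.128, 0.001]
contact_force: [-2.7, 11.7, 1.4]
finger_gap: 0.0001
```

```bash
python3 -m creep '[[[1,1,0.2,0,0,0,0],[1,0,0,0,0,0,0]]]'; python3 -m creep '[[[1,1,0.2,0,0,0,0],[1,0,0,0,0,0,0]]]'
```

```text
time_s: 7.0
tcp_pos: [0.4959, 0.1267, 0.0673]
tcp_rot: [-2.31, 2.128, 0.001]
contact_force: [-2.6, 11.6, 4.0]
finger_gap: -0.0002
time_s: 7.2
tcp_pos: [0.4958, 0.1257, 0.0673]
tcp_rot: [-2.31, 2.128, 0.001]
contact_force: [-2.4, 13.6, 1.3]
finger_gap: -0.0
```

```bash
python3 -m creep '[[[1,1,0.1,0,0,0,0],[1,0,0,0,0,0,0]]]'; python3 -m creep '[[[1,1,0.1,0,0,0,0],[1,0,0,0,0,0,0]]]'
```

```text
time_s: 7.4
tcp_pos: [0.4958, 0.1244, 0.0673]
tcp_rot: [-2.31, 2.128, 0.001]
contact_force: [-3.2, 8.9, 2.0]
finger_gap: -0.0003
time_s: 7.6
tcp_pos: [0.4958, 0.1232, 0.0673]
tcp_rot: [-2.31, 2.128, 0.001]
contact_force: [-2.6, 6.9, 3.2]
finger_gap: 0.0003
```

```bash
python3 -m creep '[[[1,1,0.1,0,0,0,0],[1,0,0,0,0,0,0]]]'; python3 -m creep '[[[1,1,0.1,0,0,0,0],[1,0,0,0,0,0,0]]]'
```

```text
time_s: 7.8
tcp_pos: [0.4957, 0.1221, 0.0673]
tcp_rot: [2.311, -2.129, -0.001]
contact_force: [-1.2, 1.9, 0.8]
finger_gap: -0.0001
time_s: 8.0
tcp_pos: [0.496, 0.1206, 0.0673]
tcp_rot: [2.311, -2.128, 0.0]
contact_force: [0.4, -0.1, 0.3]
finger_gap: 0.0
```

The force fell from 14 N to zero, so the handle has snapped over. I let go and check.

```bash
python3 -m creep '[[[1,-8,0,0,0,0,0],[1,-12,0,0,0,0,0],[1,-12,0,0,0,0,0],[1,0,0,-40,0,0,0],[1,0,0,-40,0,0,0],[1,0,0,-40,0,0,0],[1,30,20,-30,0,0,0],[1,30,20,0,0,0,0],[1,30,0,0,0,0,0],[1,0,0,0,0,0,0]]]'
python3 - <<'E'
from h import *
np.set_printoptions(precision=4,suppress=True)
o=env.get_obs();print(o['tcp_pos'],o['contact_force'])
c=env.read_camera('wrist'); save('w3.png',c['color'],1.5)
hsv=cv2.cvtColor(c['color'],cv2.COLOR_RGB2HSV); o=(hsv[...,0]<18)&(hsv[...,1]>150)&(hsv[...,2]>80)
v,u=np.nonzero(o&(c['depth']>0)); P=np.array([px2w(c,a,b) for a,b in zip(u,v)])
for lo in np.arange(P[:,0].min(),P[:,0].max(),.012):
    s=P[(P[:,0]>=lo)&(P[:,0]<lo+.012)]; 
    if len(s): print(round(lo,4),len(s),s[:,1].min(),s[:,1].max(),np.percentile(s[:,2],[5,50,95]))
E
```

```text
time_s: 9.0
tcp_pos: [0.4607, 0.0582, 0.2178]
tcp_rot: [-2.309, 2.13, -0.002]
contact_force: [0.3, 0.0, 0.1]
finger_gap: -0.0
[0.4607 0.0582 0.2178] [0.2567 0.0136 0.0905]
0.4253 156 0.08765915753415279 0.09624459643901882 [0.1173 0.1195 0.1206]
0.4373 219 0.08808131664026843 0.09758763766395676 [0.0961 0.1104 0.1201]
0.4493 128 0.09077875877214532 0.09889107019746105 [0.0956 0.0967 0.0978]
0.4613 134 0.09134121162850163 0.09926935128577608 [0.0957 0.0966 0.0976]
0.4733 137 0.09276407427570538 0.10064911018882133 [0.0956 0.0966 0.0979]
0.4853 151 0.0931117785506068 0.1018202551304205 [0.0952 0.0966 0.0977]
0.4973 148 0.09179153019106714 0.10640086679136168 [0.0945 0.0966 0.0978]
0.5093 164 0.09159168452020758 0.10638851041559469 [0.0905 0.0974 0.1003]
0.5213 145 0.08975557593482086 0.10069600488200925 [0.0897 0.1036 0.1058]
```

View pics/w3.png

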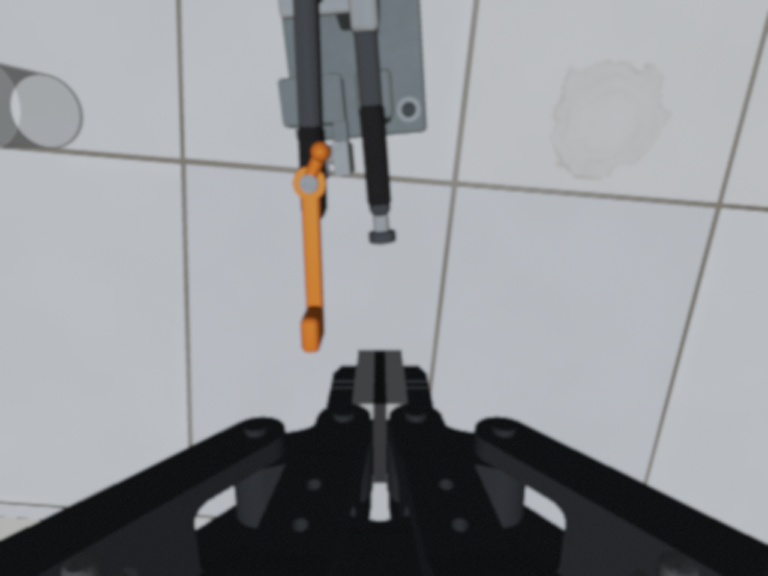

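The picture shows the handle lying nearly parallel to x, with the lever tab at (312,333), and it stays locked at θ≈0.19. Next I place the fingers on the -y side of the tab.

```bash
python3 -m creep '[[[1,-2,14,0,0,0,0],[1,-2,13,0,0,0,0],[1,0,0,40,0,0,0],[1,0,0,40,0,0,0],[1,0,0,25,0,0,0],[1,0,0,12,0,0,0],[1,0,0,0,0,0,0]]]'
python3 - <<'E'
from h import *
c=env.read_camera('scene'); save('s2.png',c['color'][130:290,150:370],3.5)
E
```

```text
time_s: 9.75
tcp_pos: [0.4314, 0.0623, 0.099]
tcp_rot: [2.31, -2.126, -0.004]
contact_force: [-0.1, 1.4, 0.4]
finger_gap: 0.0
```

View pics/s2.png

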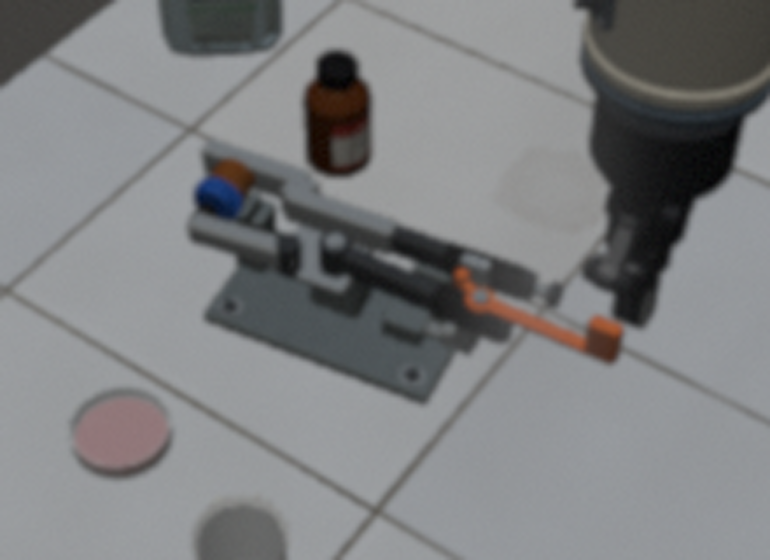

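The picture shows the cap (220,195) sitting against the amber capsule, the fingers at (635,290) just behind the orange tab (603,340), and the reagent and dish undisturbed. Now I pull the lever outward.

```bash
python3 -m creep '[[[1,-5,0,0,0,0,0],[1,-4,0,0,0,0,0],[1,-3,0,0,0,0,0],[1,0,0,0,0,0,0]]]'; python3 -m creep '[[[1,-3,0,0,0,0,0],[1,-3,0,0,0,0,0],[1,0,0,0,0,0,0]]]';  python3 -m creep '[[[1,-3,0,0,0,0,0],[1,-2,0,0,0,0,0],[1,0,0,0,0,0,0]]]'
```

```text
time_s: 10.2
tcp_pos: [0.4327, 0.0739, 0.1007]
tcp_rot: [-2.311, 2.128, -0.001]
contact_force: [-0.2, -0.3, 0.6]
finger_gap: 0.0
time_s: 10.5
tcp_pos: [0.432, 0.0797, 0.1003]
tcp_rot: [-2.31, 2.129, -0.0]
contact_force: [0.0, -1.2, 1.1]
finger_gap: 0.0
time_s: 10.8
tcp_pos: [0.4318, 0.0846, 0.1003]
tcp_rot: [-2.311, 2.128, -0.0]
contact_force: [0.4, -2.6, 1.0]
finger_gap: 0.0003
```

```bash
python3 -m creep '[[[1,-2,0,0,0,0,0],[1,-2,0,0,0,0,0],[1,0,0,0,0,0,0]]]'; python3 -m creep '[[[1,-2,0,0,0,0,0],[1,-2,0,0,0,0,0],[1,0,0,0,0,0,0]]]'
```

```text
time_s: 11.1
tcp_pos: [0.4315, 0.0886, 0.1003]
tcp_rot: [-2.31, 2.129, -0.0]
contact_force: [1.5, -0.9, -0.2]
finger_gap: -0.0002
time_s: 11.4
tcp_pos: [0.4308, 0.0926, 0.1002]
tcp_rot: [2.311, -2.128, -0.0]
contact_force: [1.1, -1.7, 0.6]
finger_gap: -0.0007
```

```bash
python3 -m creep '[[[1,-2,0,0,0,0,0],[1,-2,0,0,0,0,0],[1,0,0,0,0,0,0]]]'; python3 -m creep '[[[1,-2,0,0,0,0,0],[1,-2,0,0,0,0,0],[1,0,0,0,0,0,0]]]'
```

```text
time_s: 11.7
tcp_pos: [0.4306, 0.0966, 0.1003]
tcp_rot: [2.311, -2.128, 0.0]
contact_force: [1.5, -3.7, -0.5]
finger_gap: -0.0002
time_s: 12.0
tcp_pos: [0.4304, 0.1005, 0.1003]
tcp_rot: [2.311, -2.128, 0.0]
contact_force: [2.2, -4.9, -0.0]
finger_gap: 0.0001
```

```bash
python3 -m creep '[[[1,-2,0,0,0,0,0],[1,-1,0,0,0,0,0],[1,0,0,0,0,0,0]]]'; python3 -m creep '[[[1,-2,0,0,0,0,0],[1,-1,0,0,0,0,0],[1,0,0,0,0,0,0]]]'
```

```text
time_s: 12.3
tcp_pos: [0.4296, 0.1036, 0.1002]
tcp_rot: [2.31, -2.128, -0.001]
contact_force: [-1.1, -0.9, -0.2]
finger_gap: 0.0005
time_s: 12.6
tcp_pos: [0.4298, 0.1065, 0.1003]
tcp_rot: [-2.31, 2.129, 0.0]
contact_force: [-0.0, 0.8, 1.0]
finger_gap: 0.0001
```

```bash
python3 -m creep '[[[1,-2,0,0,0,0,0],[1,-1,0,0,0,0,0],[1,0,0,0,0,0,0]]]'
python3 - <<'E'
from h import *
np.set_printoptions(precision=4,suppress=True)
c=env.read_camera('scene'); 
hsv=cv2.cvtColor(c['color'],cv2.COLOR_RGB2HSV); o=(hsv[...,0]<15)&(hsv[...,1]>130)&(hsv[...,2]>90)
v,u=np.nonzero(o&(c['depth']>0)); P=np.array([px2w(c,a,b) for a,b in zip(u,v)])
P=P[(P[:,0]>.38)&(P[:,0]<.55)&(P[:,2]>.085)]
for lo in np.arange(.42,.54,.012):
    s=P[(P[:,0]>=lo)&(P[:,0]<lo+.012)]
    if len(s): print(round(lo,3),np.median(s,0))
E
```

```text
time_s: 12.9
tcp_pos: [0.4296, 0.1094, 0.1003]
tcp_rot: [-2.311, 2.129, -0.0]
contact_force: [0.1, -1.0, 0.1]
finger_gap: 0.0
0.42 [0.4286 0.1321 0.12  ]
0.432 [0.4356 0.1303 0.12  ]
0.444 [0.4489 0.1286 0.0985]
0.456 [0.4606 0.1263 0.0972]
0.468 [0.4741 0.125  0.0976]
0.48 [0.4865 0.124  0.0977]
0.492 [0.4982 0.1213 0.0978]
0.504 [0.5093 0.1243 0.0973]
0.516 [0.5223 0.1133 0.1013]
```

It has sprung open. I back off, lift and check, including the cap.

```bash
python3 -m creep '[[[1,8,0,0,0,0,0],[1,12,0,0,0,0,0],[1,12,0,0,0,0,0],[1,0,0,-40,0,0,0],[1,0,0,-40,0,0,0],[1,0,-30,-40,0,0,0],[1,0,-40,-30,0,0,0],[1,0,-40,0,0,0,0],[1,0,0,0,0,0,0]]]'
python3 - <<'E'
from h import *
np.set_printoptions(precision=4,suppress=True)
o=env.get_obs();print(o['tcp_pos'],o['contact_force'])
c=env.read_camera('wrist'); save('w4.png',c['color'],1.5)
hsv=cv2.cvtColor(c['color'],cv2.COLOR_RGB2HSV); o=(hsv[...,0]<18)&(hsv[...,1]>150)&(hsv[...,2]>80)
v,u=np.nonzero(o&(c['depth']>0)); P=np.array([px2w(c,a,b) for a,b in zip(u,v)])
for lo in [.434,.458,.482]:
    s=P[(P[:,0]>=lo)&(P[:,0]<lo+.008)]
    if len(s): print('lever',lo,s[:,1].min(),s[:,1].max())
ex=np.array([.9866,.163]); ey=np.array([-.163,.9866]); hp=np.array([.608,.1077])
b=(hsv[...,0]>100)&(hsv[...,0]<130)&(hsv[...,1]>150)
am=(hsv[...,0]<18)&(hsv[...,1]>100)
for n,m in [('blue',b),('amber',am)]:
    v,u=np.nonzero(m&(c['depth']>0)); P=np.array([px2w(c,a,d) for a,d in zip(u,v)])
    Q=np.c_[(P[:,:2]-hp)@ex,(P[:,:2]-hp)@ey+.014,P[:,2]]; Q=Q[(Q[:,0]>.06)&(Q[:,2]>.05)]
    print(n,len(Q),np.percentile(Q,[2,50,98],axis=0) if len(Q) else '')
for t in ['beaker','reagent','petri_dish']:
  for n in ['top','scene']:
    env.read_camera(n); print(t,n,[(round(b['p'],2),np.round(b['location'],4)) for b in env.boxes_of(n,t)[:1]])
E
```

```text
time_s: 13.85
tcp_pos: [0.5464, 0.0853, 0.2511]
tcp_rot: [-2.307, 2.128, -0.005]
contact_force: [-0.0, 0.2, -0.4]
finger_gap: 0.0001
[0.5464 0.0853 0.2511] [-0.0498  0.2442 -0.4366]
lever 0.434 0.12088447740710723 0.12330981971913291
lever 0.458 0.11938513163636613 0.1263652635101761
lever 0.482 0.1165370207280883 0.12350921832391704
blue 281 [[ 0.0724 -0.0009  0.0801]
 [ 0.0779  0.0045  0.0907]
 [ 0.0841  0.01    0.0955]]
amber 1095 [[ 0.0602 -0.1524  0.0525]
 [ 0.0743 -0.1184  0.0689]
 [ 0.0829 -0.004   0.093 ]]
beaker top [(0.64, array([0.5439, 0.3019, 0.0154]))]
beaker scene [(0.91, array([0.5337, 0.2913, 0.0382]))]
reagent top []
reagent scene [(0.62, array([ 0.6956, -0.0177,  0.0567]))]
petri_dish top [(0.68, array([0.4818, 0.1229, 0.0987]))]
petri_dish scene [(0.92, array([0.661 , 0.2526, 0.0122]))]
```

View pics/w4.png

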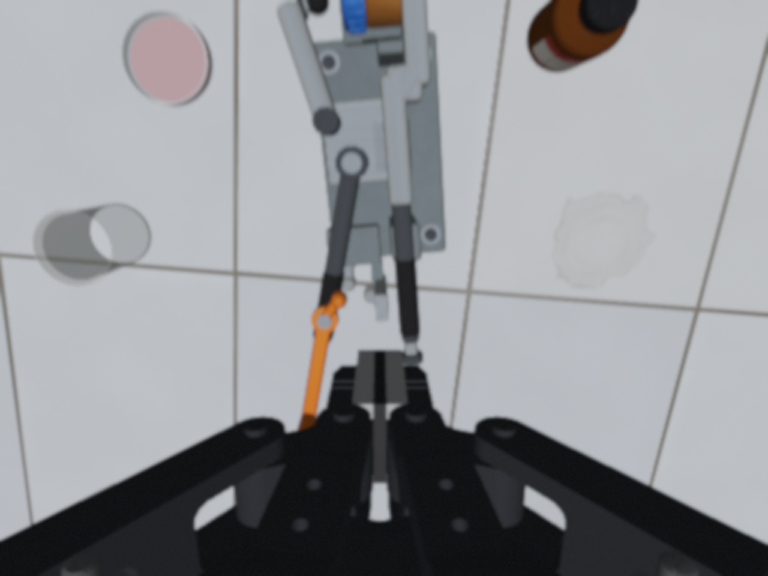

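The picture shows the pliers open as found, the cap (355,15) flush beside the amber capsule, and the bystanders in place. Last, I compare the cap's position with the first scene picture.

Run:
```python
from h import *
np.set_printoptions(precision=4,suppress=True)
c=env.read_camera('scene'); a=cv2.cvtColor(cv2.imread('pics/scene0.png'),cv2.COLOR_BGR2RGB)
P=[]
for im in (a,c['color']):
    h=cv2.cvtColor(im,cv2.COLOR_RGB2HSV)[170:200,195:230]
    m=(h[...,0]>100)&(h[...,0]<130)&(h[...,1]>140)&(h[...,2]>40); v,u=np.nonzero(m); u=u+195;v=v+170
    p=onz(c,u.mean(),v.mean(),.085); P.append(p); print(len(u),u.mean(),v.mean(),p)
print('shift along pliers y',(P[1]-P[0])[:2]@[-.163,.9866],'x',(P[1]-P[0])[:2]@[.9866,.163])
```

```text
93 211.1290322580645 187.91397849462365 [0.6932 0.119  0.085 ]
103 212.1359223300971 186.50485436893203 [0.6941 0.1143 0.085 ]
shift along pliers y -0.0047750652758619784 x 0.00015081813444186892
```

```bash
python3 -c "
from cell import env
print(env.get_obs()['contact_force']); print(env.hand_in())"
```

```text
[-0.38986233  0.2330009   0.71572126]
the job is handed in; nothing more can be done
None
```

The cap is pressed home, and the pliers were locked and then released. I handed the job in at about 14 s of robot time.

- **Squeeze:** I pressed the moving handle with the closed fingers about 114 mm from its pivot. The force peaked at about 14 N and then fell to zero as it snapped over. After I let go, the handle stayed locked at about 0.19 rad.
- **Release:** I pushed the orange tab outward from its -y side with at most about 5.5 N until the handle sprang open. The fingers were then lifted clear of everything.

**Last checks:**
- **Handle and lever:** they are back at their starting coordinates within about 1 mm, so the pliers are fully open.
- **Cap:** the scene camera shows it shifted about 4.8 mm towards -y, and it looks flush on the capsule. I had no direct reading of its travel. With a start of 0 to 2 mm, the shift alone only just reaches the 5 mm mark, so "home" also rests on the pliers having locked.
- **Bystanders:** beaker, reagent and petri dish are where they stood, by the pictures and by scene-camera readings within about 4 mm. The last top-camera readings were not all usable: the reagent was missed and the "petri dish" there was a false hit on the lever.

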